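Latch the cart's drawer with its drop latch

TASK

The drawer of the small wooden chest stands a little open. Lift its steel latch bar by the upright tab, bring the drawer in with the bar raised so the bar passes over the striker of the catch, and let it down into the catch so that the drawer stays latched when you let go. Work gently: do not push the bar hard against the catch, and leave the bowl, mug, ramekin and brush where they stand.

Things in the scene. Friction and masses are not known exactly. Their poses are not given: they have to be found in the camera images.
- chest: Fixed wooden drawer chest, 200 (x) x 300 (y) x 110 mm high. Origin: centre of its underside, z up, +x out of its FRONT, which faces away from the robot, give or take its yaw; +y towards the end that carries the catch. Front face at x = 0.100. The other entries give places in this frame (chest frame, m).
- catch (a point): NOMINAL slot of the catch, chest frame (0.131, 0.1225, 0.074): mid slot, on its floor. U-shaped steel keeper, 26 mm along y, on a stem from the chest front: slot 10 mm wide in x, open above; on its +x side the striker nose, 10 mm thick, 16 mm above the floor; on its -x side a back plate 55 mm above it. The keeper is screwed in or out: its true x is up to 5 mm either way, not measured.
- stop (a point): Point on the back plate's face, nominal, chest frame (0.126, 0.1225, 0.110), same 5 mm doubt in x. The plate reaches above the bar's height even when the bar is fully raised, so a raised bar drawn inward comes to rest against it with its inner face; the slot is then right below the bar, with about 4 mm of play towards the striker.
- drawer (a joint): Drawer travel (m) along chest +x: 0 = innermost, grows outward to 0.10; starts 0.045 to 0.075. About 1 N of friction; stays where left, but below 0.030 a hidden spring pushes it out with 2 N, rising to 3.8 N at 0. Bar in the catch: reads 0.001 to 0.015; bar down in front of the striker: 0.021 or more. Dark wooden front 224 x 80 mm, small steel pull knob low in the middle.
- latch (a joint): Angle (rad) of the latch bar: 0 = level, on its rest pin, also when in the catch; grows as tab and tongue rise; upper stop 0.18. Flat dark steel bar along chest y, 6 mm thick (x), 18 mm high, on the drawer front, turning about chest x and travelling with the drawer. Clears the striker above 0.08. Weight and a return spring hold it down: 5 N lifts it at the tab. Let go, it sinks in half a second.
- pivot (a point): The bar's pivot bolt, at the bar's mid height, chest frame (0.123 + drawer, -0.060, 0.085). The bar's tip is 207 mm from it towards +y.
- tab (a point): Grip point on the bar's upright lifting tab, a steel plate 10 mm thick (chest x), 24 mm wide (y), top 23 mm above this point; the chest top is 37 mm below it. It is 100 mm along the bar from the pivot and 62 mm above: chest frame (0.123 + drawer, 0.040, 0.147), bar level. Grip from above, fingers closing along chest x; the tab can then turn between the pads as the bar pivots.
- tongue: The last 37 mm of the latch bar, which goes into the catch. Origin: its inner end on the bar's centre line, 170 mm from the pivot; y runs on to the tip. A contact force over 20 N on it is too much.
- bowl: Stainless steel mixing bowl, 170 mm across, 70 mm high; origin centre of underside. Leave alone.
- mug: Blue enamel mug, 80 mm across, 85 mm high, handle at its +y; origin centre of underside. Leave alone.
- ramekin: White ceramic ramekin, 84 mm across, 45 mm high; origin centre of underside. Leave alone.
- brush: Grey silicone brush lying along its own x, in front of the drawer; origin on its underside. Leave alone.

How it is judged (in metres and radians):
On the way, in this order (a step that is already met when the one before it is completed fails the run):
1. the bar is raised while the drawer is still out, before the striker (value of joint latch above 0.07 rad and value of joint drawer above 0.0195 m), for 0.1 s.
2. the bar is down in the catch (value of joint drawer below 0.018 m and value of joint latch below 0.03 rad), for 0.2 s.
At the end, for the whole second after the job is handed in: The latch bar is down in the catch (latch below 0.03 rad) behind the striker with the drawer in (drawer below 0.018 m) and at rest, let go (all of step 2 and velocity of joint drawer between -0.01 and 0.01 m/s); the robot touches nothing.
It fails at once if the bar's tongue is pressed on anything with more than 20 N (contact force between tongue and anything else above 20 N).
It fails at once if the bowl is moved more than 20 mm (distance of bowl from where it was at the start of the episode above 0.02 m).
It fails at once if the mug is moved more than 20 mm (distance of mug from where it was at the start of the episode above 0.02 m).
It fails at once if the ramekin is moved more than 20 mm (distance of ramekin from where it was at the start of the episode above 0.02 m).
It fails at once if the brush is moved more than 20 mm (distance of brush from where it was at the start of the episode above 0.02 m).
It also fails if it takes over 61 s, if anything falls off the work surface, if the arm or the gripper's body presses on something with over 40 N, if the wrist force passes 120 N, or if a joint passes its speed limit or range.

ROBOT

A 6-joint arm with a two-finger parallel gripper is mounted at the origin on the work surface. World frame = base frame: x ahead of the robot, y to its left, z up, the work surface at z = 0. Lengths are in mm, angles in rad, forces in N, time in s.
With the tool pointing down it reaches from about 350 to 875 mm from the base axis. Payload 4.2 kg.
Tool frame: the origin (TCP) lies between the finger pads; the fingertips stand 25 mm ahead of it and the grasp point (between the pads) lies 6 mm ahead of it; z points along the fingers, y is the line along which they close (so a half turn about z gives the same grasp; the last joint's range is limited). The gripper opens to 85 mm and grips with 20 to 120 N. Pads are 22 mm wide; open, the fingers measure 114 mm over their backs; the gripper's body (76 mm by 85 mm) begins 54 mm behind the grasp point. The pads swing forward as they close: fully open they stand 13 mm farther back than shut.
Start: joints at [1.393, 0.385, 0.008, 0, -1.194, -0.259], TCP at [264.368, 566.312, 256.312] pointing down, gripper open.
Joint ranges: [-3.14, 3.14], [-1.21, 2.06], [-1.07, 1.41], [-3.16, 2.05], [-2.99, -0.16], [-3.1, 3.1]. Speed limits (rad/s): [2.79, 2.79, 3.14, 3.14, 3.14, 3.14].

INTERFACE

Orientations are given as a unit quaternion [x, y, z, w].
In Python, from bench import arm gives the robot as it stands.
- The arm moves only by the shell command python3 -m pendant 'ROWS'. ROWS is JSON, a list of rows, each a list of 7 numbers: the shift along the tool's x, y, z in m, then the turn, a rotation vector about the tool's x, y, z in degrees, then the finger opening in m, from 0 to 0.0854. In form: [[x, y, z, wx, wy, wz, fingers], ...]. A call has 1 to 12 rows; each row shifts and turns the commanded pose from where the row before left it, along the tool's axes as they then stand; what a row does not reach is not made up. A row lasts 1/10 s, in which the tool goes at most 50 mm and 8.59 degrees, less where a joint would pass 70% of its speed; a pose out of reach is approached as far as the arm can. A call is refused whole if a number of a shift passes 0.05 or a number of a turn 8.59, either way. A call with a gripper value outside its range is refused whole. The fingers move at their own pace and stop on an object; the grip force is fixed at half the most. Time passes only in rows, so rows that do not move let the fingers close. It gives the time, the measured TCP pose, the force, the opening and the grip force at its end, in the units of the state.
- arm.read_state(): the state, without advancing time (a new reading comes with each control period).
- arm.get_image(name): name is "side" or "top"; returns a dict with "image" (420x560x3 uint8, red, green, blue), "fx", "fy", "cx", "cy" (pixels), "xyz" and "rotation" of the camera in the world. Camera axes: x right, y down, z forward; pixel columns grow to the right and rows downward; lengths in mm; the calibration is good to about 2 mm. A picture is of the moment at which its call begins. There is no depth.
- arm.job_done(): hands the job in; it is judged then, once.
The state is a dict: "clock": time; "joints": joint angles; "joint_vel": joint speeds; "joint_efforts": joint torques, N m; "position": TCP position; "ee_rot": TCP orientation; "contact_force": force on the tool from outside, world axes, zero at the start; "wrist_torque": the same for the moment, N m; "gripper_width": finger opening in mm; "grasp_force": force on a finger pad.
Only numpy, scipy, OpenCV 4.12 (cv2) and the standard library are available. Lean on these libraries where they do the work, as an engineer would, in place of code of your own. Each camera call takes 0.05 s, during which the arm holds its last target. There are 200 camera calls.

## Working session

There is one attempt and no reset: what is moved stays moved. The work goes in short steps, Python scripts to look and compute and a shell command to move; the robot and the scene stay as the last step left them, time stands still between calls to the robot, and variables do not carry over. Pictures are saved under pics/ and viewed, at most 10 in all, crops included, and the job is handed in when it is done.

```bash
mkdir -p pics; ls; python3 - <<'E'
from bench import arm
import cv2
for n in("side","top"):
    d=arm.get_image(n); cv2.imwrite(f"pics/{n}0.png",d["image"][:,:,::-1])
    print(n,[d[k] for k in("fx","fy","cx","cy")],d["xyz"],d["rotation"])
s=arm.read_state();print({k:s[k] for k in("clock","position","ee_rot","contact_force","gripper_width")})
E
```

```text
pics
side [455.3600573981862, 455.3600573981862, 275.7825700159245, 211.84288825209475] [  69.21766824 -854.75038383  886.73356609] [ 0.866059   -0.23717414  0.10714943 -0.42685974]
top [492.86655405462096, 492.86655405462096, 271.38963001841694, 211.34090229325042] [ 442.10994877   25.28279001 1340.88005323] [ 0.71024761 -0.70225324  0.03415881 -0.03495564]
{'clock': 0.1, 'position': array([264.19172852, 565.9001399 , 255.33330402]), 'ee_rot': array([ 9.76228286e-01, -2.16742679e-01, -1.47768893e-04,  9.60464171e-04]), 'contact_force': array([-0.35820341,  0.41023649,  0.57720042]), 'gripper_width': 85.67585865438564}
```

View pics/top0.png

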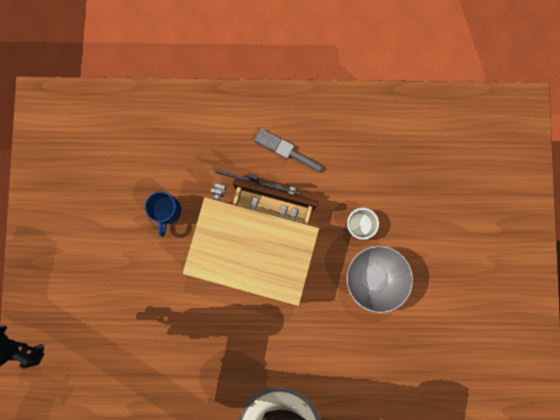

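View pics/side0.png

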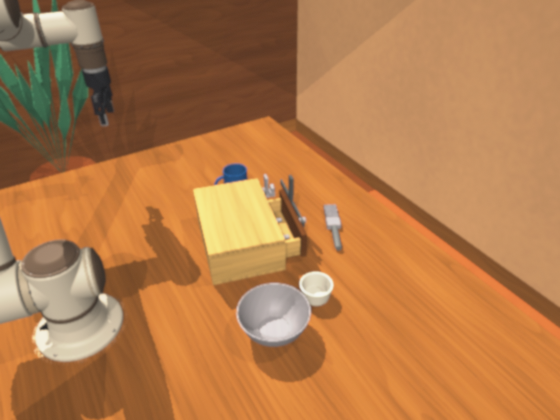

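The top view shows the chest top with corners near (205,199), (318,228), (300,304) and (184,273). The bar runs from (215,170) to (300,192), and the catch is near (218,190). In the side view the chest is around (240,225). I'll enlarge both.

```bash
python3 - <<'E'
import cv2
t=cv2.imread("pics/top0.png")[150:312,175:335]; s=cv2.imread("pics/side0.png")[160:285,185:345]
cv2.imwrite("pics/tc.png",cv2.resize(t[:70],None,fx=5,fy=5,interpolation=cv2.INTER_CUBIC))
cv2.imwrite("pics/sc.png",cv2.resize(s[:,:],None,fx=4.8,fy=4.8,interpolation=cv2.INTER_CUBIC))
E
```

```text
(no output)
```

View pics/tc.png

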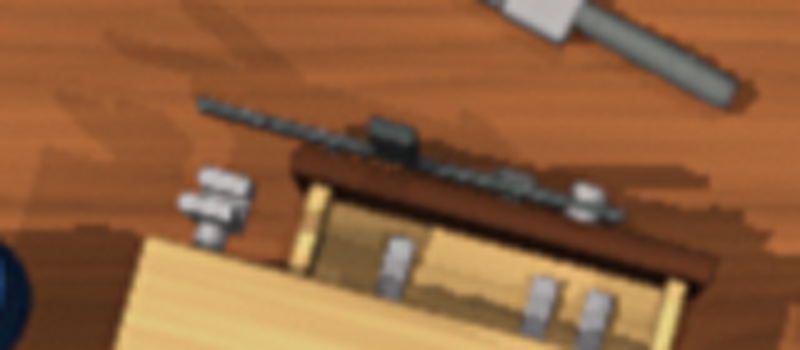

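View pics/sc.png

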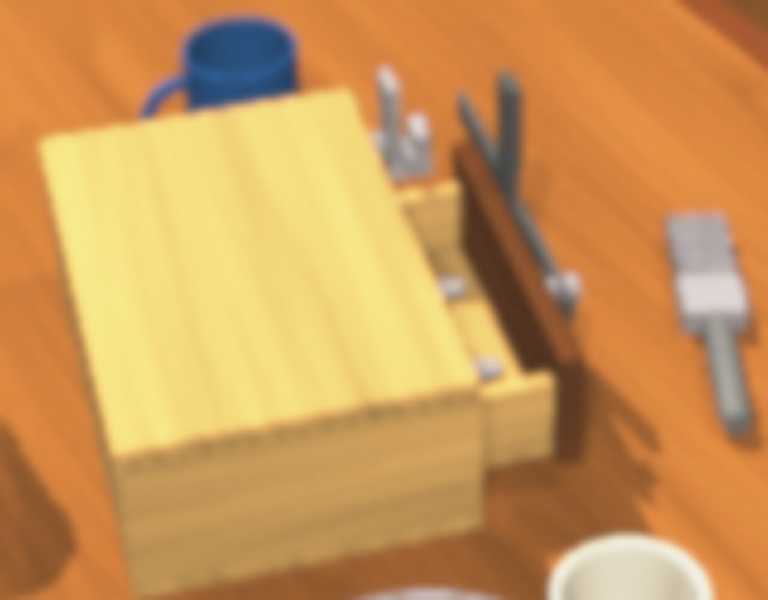

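The crops give clear points: the chest corners, the bar tip, the pivot bolt, the tab top, and the back plate and striker tops. I'll fit chest pose, drawer travel and keeper offset to them.

```bash
cat >fit.py <<'E'
from bench import arm
import numpy as np, json
from scipy.spatial.transform import Rotation as R
from scipy.optimize import least_squares
cams={}
for n in("side","top"):
    d=arm.get_image(n); cams[n]=(d["fx"],d["fy"],d["cx"],d["cy"],np.array(d["xyz"]),R.from_quat(d["rotation"]).as_matrix() if np.size(d["rotation"])==4 else np.array(d["rotation"]))
def proj(n,P):
    fx,fy,cx,cy,t,M=cams[n]; c=(P-t)@M; return np.array([fx*c[0]/c[2]+cx,fy*c[1]/c[2]+cy])
def crop(n,u,v):
    f,a,b=(5,175,150) if n=="top" else (4.8,185,160); return np.array([(u+.5)/f-.5+a,(v+.5)/f-.5+b])
def W(p,q):
    X,Y,a=p[:3]; c,s=np.cos(a),np.sin(a); return np.array([X+c*q[0]-s*q[1],Y+s*q[0]+c*q[1],q[2]])
C=lambda sx,sy,z:("c",[100*sx,150*sy,z])
obs=[("top",C(1,1,110),crop("top",148,236)),("top",C(1,-1,110),(318,228)),("top",C(-1,-1,110),(300,304)),("top",C(-1,1,110),(184,273)),
("side",C(-1,1,110),crop("side",40,143)),("side",C(1,1,110),crop("side",350,90)),("side",C(1,-1,110),crop("side",478,388)),("side",C(-1,-1,110),crop("side",115,458)),("side",C(1,-1,0),crop("side",483,525)),
("top",("d",[123,147,94]),crop("top",200,104)),("side",("d",[123,147,94]),crop("side",463,96)),
("top",("d",[123,40,170]),crop("top",393,130)),("side",("d",[123,40,170]),crop("side",510,77)),
("top",("k",[141,122.5,90]),crop("top",225,180)),("side",("k",[141,122.5,90]),crop("side",419,118)),
("top",("k",[123.5,122.5,129]),crop("top",213,202)),("side",("k",[123.5,122.5,129]),crop("side",386,70))]
def pt(p,o):
    k,q=o; q=np.array(q,float); q[0]+={"c":0,"d":p[3],"k":p[4]}[k]; return W(p,q)
f=lambda p:np.concatenate([proj(n,pt(p,o))-m for n,o,m in obs])
if __name__=="__main__":
    r=least_squares(f,[480,60,-.25,60,0],x_scale=[10,10,.1,10,10],loss="soft_l1"); p=r.x
    print(p.round(3)); print(f(p).reshape(-1,2).round(1).tolist())
    print("tab",W(p,[123+p[3],40,147]),"yawdeg",np.degrees(p[2]))
    s=arm.read_state(); print("tool R",R.from_quat(s["ee_rot"]).as_matrix().round(3).tolist(),s["position"],s["clock"])
E
python3 fit.py
```

```text
[ 4.64554e+02  7.56100e+01 -2.50000e-01  5.07990e+01 -2.28800e+00]
[[0.3, -0.3], [1.9, -0.8], [-0.3, 1.5], [-1.4, 0.8], [-0.5, -0.6], [-0.2, -0.5], [1.1, -1.2], [-0.1, -0.3], [0.3, 0.6], [-0.3, -0.4], [-0.5, -0.9], [0.3, -0.0], [-0.0, 0.7], [0.4, 0.1], [-0.0, 1.7], [-0.8, 0.1], [1.0, 2.0]]
tab [642.84474092  71.32695065 147.        ] yawdeg -14.337286747818933
tool R [[0.906, -0.423, -0.0], [-0.423, -0.906, -0.001], [0.0, 0.001, -1.0]] [264.24224088 566.0552627  255.65398911] 0.2
```

```bash
python3 -m pendant '[[0,0,0,0,0,7.9,0.085],[0,0,0,0,0,7.9,0.085],[0,0,0,0,0,7.9,0.085],[0,0,0,0,0,7.9,0.085],[0,0,0,0,0,7.9,0.085],[0,0,0,0,0,7.9,0.085],[0,0,0,0,0,7.9,0.085],[0,0,0,0,0,7.9,0.085],[0,0,0,0,0,7.9,0.085],[0,0,0,0,0,8.2,0.085],[0,0,0,0,0,0,0.085]]'
python3 -m pendant '[[0.03,-0.038,0,0,0,0,0.085],[0.03,-0.038,0,0,0,0,0.085],[0.03,-0.038,0,0,0,0,0.085],[0.03,-0.038,0,0,0,0,0.085],[0.03,-0.038,0,0,0,0,0.085],[0.03,-0.038,0,0,0,0,0.085],[0.03,-0.038,0,0,0,0,0.085],[0.03,-0.038,0,0,0,0,0.085],[0.03,-0.038,0,0,0,0,0.085],[0.03,-0.038,0,0,0,0,0.085],[0,0,0,0,0,0,0.085],[0,0,0,0,0,0,0.085]]'
cat >go.py <<'E'
import sys,numpy as np
from bench import arm
from scipy.spatial.transform import Rotation as R
s=arm.read_state(); M=R.from_quat(s["ee_rot"]).as_matrix()
t=np.array(list(map(float,sys.argv[1:4])))
print("t",s["clock"],"pos",s["position"].round(1),"tool shift mm",((t-s["position"])@M).round(1),"yaw of -tool y",np.degrees(np.arctan2(-M[1,1],-M[0,1])).round(2),"F",s["contact_force"].round(1))
a=-.25; c=np.array([np.cos(a),np.sin(a),0]); print("F chest x,y,z",s["contact_force"]@c, s["contact_force"]@np.array([-c[1],c[0],0]),s["contact_force"][2],"w",s["gripper_width"],"zaxis",M[:,2].round(4))
E
python3 go.py 643 71 156
```

```text
clock: 1.3
position: [264.3, 566.2, 256.0]
ee_rot: [-0.613, 0.79, -0.0, -0.0]
contact_force: [0.4, 0.7, 0.4]
gripper_width: 85.2
grasp_force: 0.0
clock: 2.5
position: [558.7, 180.5, 255.9]
ee_rot: [-0.613, 0.79, 0.0, -0.0]
contact_force: [-1.2, 0.2, -0.4]
gripper_width: 84.9
grasp_force: 0.0
t 2.5 pos [558.7 180.5 255.9] tool shift mm [  85.1 -108.9   99.8] yaw of -tool y -14.35 F [-1.2  0.2 -0.4]
F chest x,y,z -1.24919336544954 -0.08190611404837606 -0.35948396855120734 w 84.9122977318407 zaxis [-8.e-04 -1.e-04 -1.e+00]
```

```bash
python3 -m pendant '[[0.03,-0.037,0,0,0,0,0.085],[0.03,-0.037,0,0,0,0,0.085],[0.025,-0.035,0,0,0,0,0.085],[0,0,0.03,0,0,0,0.085],[0,0,0.02,0,0,0,0.085],[0,0,0,0,0,0,0.085],[0,0,0,0,0,0,0.085]]'
python3 go.py 643 71 153; python3 - <<'E'
from bench import arm
import cv2
a=arm.get_image("side")["image"][120:260,210:350,::-1];b=arm.get_image("top")["image"][110:250,190:330,::-1]
cv2.imwrite("pics/g1.png",cv2.resize(cv2.hconcat([a,b]),None,fx=2.85,fy=4,interpolation=cv2.INTER_CUBIC)[:,:])
E
```

```text
clock: 3.2
position: [642.9, 73.5, 206.8]
ee_rot: [-0.615, 0.789, -0.0, -0.0]
contact_force: [0.7, 0.1, 0.6]
gripper_width: 84.9
grasp_force: 0.0
t 3.2 pos [642.9  73.5 206.8] tool shift mm [ 2.4 -0.7 53.8] yaw of -tool y -14.15 F [0.7 0.1 0.6]
F chest x,y,z 0.6182499340340281 0.25065995619441 0.6040506755876269 w 84.9210024581897 zaxis [ 3.e-04 -6.e-04 -1.e+00]
```

View pics/g1.png

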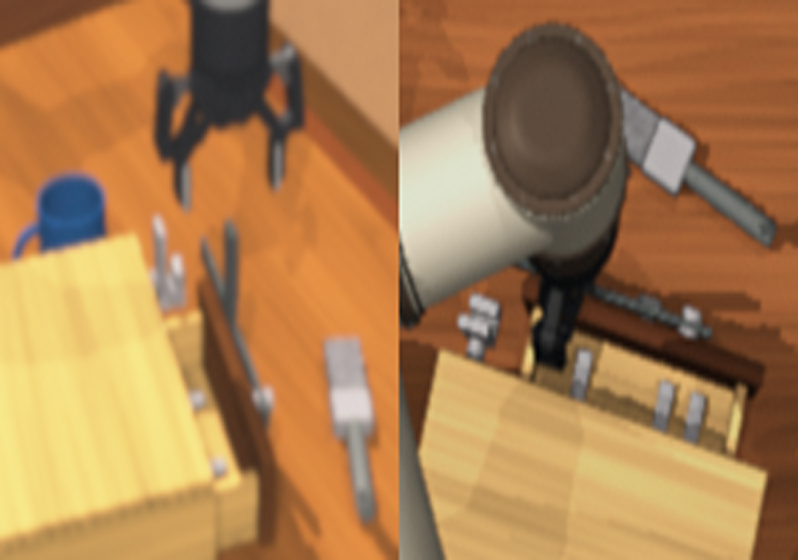

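The open fingers straddle the tab (side-view tab top about (230,225), fingers at (185,200) and (277,185)). I'll lower and close.

```bash
python3 -m pendant '[[0.0024,-0.0005,0.025,0,0,0,0.085],[0,0,0.02,0,0,0,0.085],[0,0,0.009,0,0,0,0.085],[0,0,0,0,0,0,0.06],[0,0,0,0,0,0,0.03],[0,0,0,0,0,0,0.015],[0,0,0,0,0,0,0.005],[0,0,0,0,0,0,0.005],[0,0,0,0,0,0,0.005],[0,0,0,0,0,0,0.005]]'
python3 go.py 643 71 153
```

```text
clock: 4.3
position: [643.2, 69.9, 153.0]
ee_rot: [-0.613, 0.79, -0.0, 0.001]
contact_force: [-0.5, 1.2, 3.1]
gripper_width: 9.5
grasp_force: 60.9
t 4.3 pos [643.2  69.9 153. ] tool shift mm [-1.   0.4  0. ] yaw of -tool y -14.34 F [-0.5  1.2  3.1]
F chest x,y,z -0.751349779088581 1.092818322774343 3.064726316423806 w 9.455896279668373 zaxis [ 1.2e-03  3.0e-04 -1.0e+00]
```

```bash
python3 -m pendant '[[0.0022,0,-0.0035,0,0,0,0.005],[0.0024,0,-0.0034,0,0,0,0.005],[0.0024,0,-0.0033,0,0,0,0.005],[0.0025,0,-0.0032,0,0,0,0.005],[0,0,0,0,0,0,0.005],[0,0,0,0,0,0,0.005],[0,0,0,0,0,0,0.005]]'
python3 go.py 643 71 153; python3 - <<'E'
from bench import arm
import cv2
a=arm.get_image("side")["image"][130:250,220:340,::-1]
cv2.imwrite("pics/g2.png",cv2.resize(a,None,fx=5,fy=5,interpolation=cv2.INTER_CUBIC))
E
```

```text
clock: 5.0
position: [640.2, 62.4, 163.5]
ee_rot: [-0.613, 0.79, 0.002, 0.001]
contact_force: [1.6, 6.2, -7.0]
gripper_width: 9.4
grasp_force: 59.6
t 5.0 pos [640.2  62.4 163.5] tool shift mm [-8.9 -0.6 10.5] yaw of -tool y -14.38 F [ 1.6  6.2 -7. ]
F chest x,y,z 0.060075111239212386 6.3891004149822574 -6.971376527064371 w 9.389679326826053 zaxis [-6.0e-04  3.5e-03 -1.0e+00]
```

View pics/g2.png

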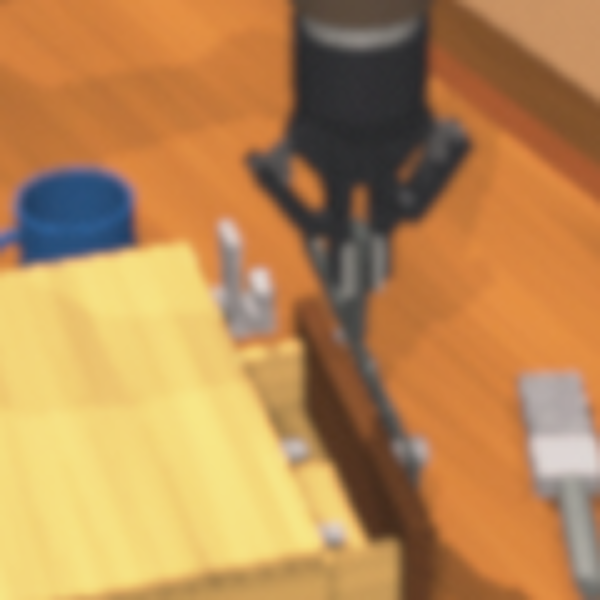

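The bar is raised clear with the tab held. I'll lift it slightly more, then bring the drawer in.

```bash
python3 -m pendant '[[0.001,0,-0.0025,0,0,0,0.005],[0,0,0,0,0,0,0.005],[0,0,0,0,0,0,0.005]]'
python3 go.py 643 71 153
python3 -m pendant '[[0,0.003,0,0,0,0,0.005],[0,0.003,0,0,0,0,0.005],[0,0.003,0,0,0,0,0.005],[0,0.003,0,0,0,0,0.005],[0,0.003,0,0,0,0,0.005],[0,0.003,0,0,0,0,0.005],[0,0.003,0,0,0,0,0.005],[0,0.003,0,0,0,0,0.005],[0,0.003,0,0,0,0,0.005],[0,0.003,0,0,0,0,0.005],[0,0.003,0,0,0,0,0.005],[0,0,0,0,0,0,0.005]]'
cat >dr.py <<'E'
from bench import arm
import numpy as np
s=arm.read_state();p=s["position"];c=np.array([np.cos(-.25),np.sin(-.25),0]);n=np.array([-c[1],c[0],0]);F=s["contact_force"]
print("t",s["clock"],"drawer",((p-[464.55,75.61,0])@c-123).round(2),"y",((p-[464.55,75.61,0])@n).round(2),"z",p[2].round(1),"F",(F@c).round(1),(F@n).round(1),F[2].round(1),"T",s["wrist_torque"].round(2))
E
python3 dr.py; python3 -m pendant '[[0,0.001,0,0,0,0,0.005],[0,0.001,0,0,0,0,0.005],[0,0,0,0,0,0,0.005]]' >/dev/null; python3 dr.py
```

```text
clock: 5.35
position: [639.3, 60.6, 166.0]
ee_rot: [-0.613, 0.79, 0.002, -0.001]
contact_force: [-0.1, 5.6, -10.7]
gripper_width: 9.4
grasp_force: 59.1
t 5.35 pos [639.3  60.6 166. ] tool shift mm [-11.  -1.  13.] yaw of -tool y -14.38 F [ -0.1   5.6 -10.7]
F chest x,y,z -1.5305668223137219 5.394806440511361 -10.733200490971235 w 9.363957832031438 zaxis [-0.0027  0.0017 -1.    ]
clock: 6.55
position: [607.2, 67.4, 167.9]
ee_rot: [-0.613, 0.79, 0.0, -0.001]
contact_force: [2.4, -2.2, -16.7]
gripper_width: 8.8
grasp_force: 58.5
t 6.55 drawer 17.29 y 27.37 z 167.9 F 2.8 -1.5 -16.7 T [-0.14 -0.72 -0.13]
t 6.85 drawer 15.77 y 27.45 z 167.9 F 3.2 -3.3 -16.3 T [-0.61 -0.93 -0.17]
```

```bash
python3 -m pendant '[[-0.0015,0.001,0.002,0,0,0,0.005],[0,0.001,0,0,0,0,0.005],[0,0.001,0,0,0,0,0.005],[0,0,0,0,0,0,0.005]]' >/dev/null; python3 dr.py
for i in 1; do python3 -m pendant '[[0,0.001,0,0,0,0,0.005],[0,0.001,0,0,0,0,0.005],[0,0.001,0,0,0,0,0.005],[0,0,0,0,0,0,0.005]]' >/dev/null; python3 dr.py; done
```

```text
t 7.25 drawer 13.23 y 28.19 z 167.0 F 3.2 -5.3 -12.8 T [-1.56 -0.63 -0.23]
t 7.65 drawer 10.28 y 28.2 z 167.1 F 3.8 -5.5 -11.6 T [-1.62 -0.61 -0.29]
```

```bash
python3 -m pendant '[[0,0.001,0,0,0,0,0.005],[0,0.001,0,0,0,0,0.005],[0,0,0,0,0,0,0.005]]' >/dev/null; python3 dr.py
python3 -m pendant '[[0,0.001,0,0,0,0,0.005],[0,0,0,0,0,0,0.005]]' >/dev/null; python3 dr.py
python3 -m pendant '[[0,0.001,0,0,0,0,0.005],[0,0,0,0,0,0,0.005]]' >/dev/null; python3 dr.py
```

```text
t 7.95 drawer 8.31 y 28.17 z 167.1 F 3.9 -4.8 -12.7 T [-1.66 -0.65 -0.2 ]
t 8.15 drawer 7.35 y 28.19 z 167.1 F 4.2 -5.8 -11.9 T [-1.64 -0.68 -0.21]
t 8.35 drawer 6.37 y 28.21 z 167.1 F 4.0 -5.3 -13.0 T [-1.62 -0.7  -0.28]
```

```bash
python3 -m pendant '[[0,0.001,0,0,0,0,0.005],[0,0,0,0,0,0,0.005]]' >/dev/null; python3 dr.py
python3 -m pendant '[[0,0.001,0,0,0,0,0.005],[0,0,0,0,0,0,0.005]]' >/dev/null; python3 dr.py
```

```text
t 8.55 drawer 5.38 y 28.17 z 167.1 F 3.9 -5.8 -13.8 T [-1.66 -0.73 -0.2 ]
t 8.75 drawer 4.41 y 28.2 z 167.1 F 3.4 -5.7 -11.7 T [-1.69 -0.76 -0.21]
```

```bash
python3 -m pendant '[[0,0.001,0,0,0,0,0.005],[0,0,0,0,0,0,0.005]]' >/dev/null; python3 dr.py
python3 -m pendant '[[0,0.0005,0,0,0,0,0.005],[0,0,0,0,0,0,0.005]]' >/dev/null; python3 dr.py
python3 -m pendant '[[0,0.0005,0,0,0,0,0.005],[0,0,0,0,0,0,0.005]]' >/dev/null; python3 dr.py
```

```text
t 8.95 drawer 4.14 y 28.23 z 167.1 F 5.9 -6.6 -15.0 T [-1.91 -1.23 -0.24]
t 9.15 drawer 4.1 y 28.23 z 167.1 F 8.8 -6.5 -14.6 T [-2.18 -1.64 -0.19]
t 9.35 drawer 4.09 y 28.25 z 167.1 F 9.7 -6.7 -14.8 T [-2.35 -1.93 -0.18]
```

The raised bar met the back plate at about 4.1 mm, close to the predicted 3.7. I'll back off about 1.7 mm to mid slot and lower it.

```bash
python3 -m pendant '[[0,-0.0015,0,0,0,0,0.005],[0,-0.0019,0,0,0,0,0.005],[0,0,0,0,0,0,0.005]]' >/dev/null; python3 dr.py
python3 -m pendant '[[-0.002,0,0.0026,0,0,0,0.005],[-0.002,0,0.0026,0,0,0,0.005],[-0.002,0,0.0026,0,0,0,0.005],[0,0,0,0,0,0,0.005]]' >/dev/null; python3 dr.py
```

```text
t 9.65 drawer 5.78 y 28.22 z 167.0 F 3.5 -5.5 -13.2 T [-1.66 -0.59 -0.19]
t 10.05 drawer 6.26 y 33.63 z 161.0 F 3.0 -7.3 -5.2 T [-2.72 -0.06 -0.18]
```

```bash
python3 -m pendant '[[-0.002,0,0.0026,0,0,0,0.005],[-0.0015,0,0.0026,0,0,0,0.005],[0,0,0,0,0,0,0.005]]' >/dev/null; python3 dr.py
python3 -m pendant '[[-0.001,0,0.002,0,0,0,0.005],[0,0,0,0,0,0,0.005],[0,0,0,0,0,0,0.005]]' >/dev/null; python3 dr.py
```

```text
t 10.35 drawer 6.6 y 37.38 z 156.4 F 2.8 -8.1 -4.7 T [-2.63  0.   -0.26]
t 10.65 drawer 6.81 y 38.6 z 154.7 F 2.9 -6.5 -3.7 T [-2.38  0.01 -0.27]
```

```bash
python3 -m pendant '[[0,0,0.0015,0,0,0,0.005],[0,0,0,0,0,0,0.005],[0,0,0,0,0,0,0.005]]' >/dev/null; python3 dr.py
python3 -m pendant '[[0,0,0,0,0,0,0.02],[0,0,0,0,0,0,0.035],[0,0,0,0,0,0,0.05],[0,0,0,0,0,0,0.05],[0,0,0,0,0,0,0.05],[0,0,0,0,0,0,0.05]]'; python3 dr.py
```

```text
t 10.95 drawer 7.32 y 39.1 z 153.9 F 3.1 -5.2 -2.1 T [-2.12  0.02 -0.24]
clock: 11.55
position: [599.0, 82.7, 149.8]
ee_rot: [-0.614, 0.79, -0.0, 0.0]
contact_force: [0.1, 0.4, 0.5]
gripper_width: 49.9
grasp_force: 0.0
t 11.55 drawer 5.55 y 40.17 z 149.8 F -0.0 0.4 0.5 T [ 0.04 -0.02  0.  ]
```

Released with no contact force. I'll rise straight up, then move back toward the robot's left and look.

```bash
python3 -m pendant '[[0,0,-0.02,0,0,0,0.05],[0,0,-0.03,0,0,0,0.05],[0,0,-0.04,0,0,0,0.05],[0,0,-0.04,0,0,0,0.05],[-0.04,0.02,0,0,0,0,0.05],[-0.04,0.02,0,0,0,0,0.05],[-0.04,0.02,0,0,0,0,0.05],[-0.04,0.02,0,0,0,0,0.05],[-0.04,0.02,0,0,0,0,0.05],[-0.04,0.02,0,0,0,0,0.05],[0,0,0,0,0,0,0.05],[0,0,0,0,0,0,0.05]]'
python3 - <<'E'
from bench import arm
import cv2
a=arm.get_image("side")["image"][130:270,210:350,::-1];b=arm.get_image("top")["image"][130:270,180:320,::-1]
cv2.imwrite("pics/g3.png",cv2.resize(cv2.hconcat([a,b]),None,fx=2.85,fy=2.85,interpolation=cv2.INTER_CUBIC))
E
```

```text
clock: 12.75
position: [541.5, 345.7, 279.1]
ee_rot: [-0.614, 0.789, -0.0, -0.001]
contact_force: [0.4, -0.4, 0.4]
gripper_width: 49.9
grasp_force: 0.0
```

View pics/g3.png

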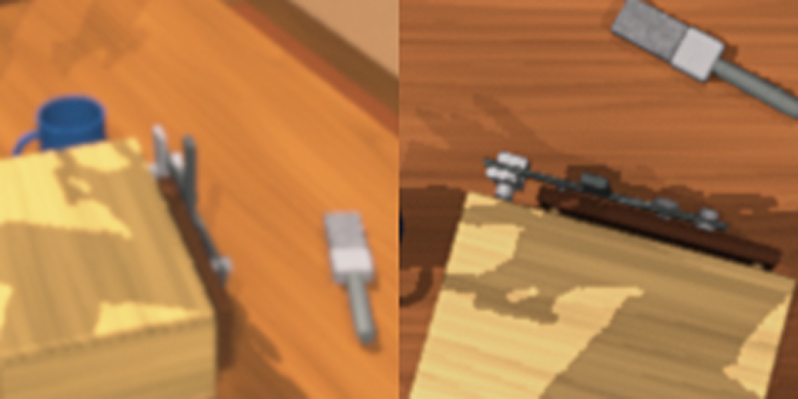

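The drawer is closed. The bar passes between the back plate and the striker at about (505,172) in the right half of the picture, with its tip showing beyond at (487,160), so it is latched with the robot clear.

```bash
python3 -c "
from bench import arm
print(arm.job_done())"
```

```text
the job is handed in; nothing more can be done
None
```

The drawer is in with its latch bar down in the catch and the gripper clear. The last picture shows it holding after release, and I handed the job in; the hand-in call returned no verdict.

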